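# Shim a camshaft stand level

## Task

The free end of the camshaft stand sits low. Slide the wedge shim along the bench, thin end first, straight in under the screw foot at that end until the bubble of the level on the plate rests between its two black lines, then let go and leave the shim carrying the plate. Drive it gently and do not jam it, do not lift or lean on the plate or stand yourself, and leave the other things where they are.

Things in the scene. Friction and masses are not known exactly. Their poses are not given: they have to be found in the camera images.
- stand: Base of the camshaft stand, fixed to the bench. Origin: on the bench directly under the middle of the screw foot at the free (low) end; y runs level along the stand from the free end to the hinge end, x across, z up. Its steel base slab and rubber rest begin 150 mm along y; before that the bench under the plate is clear.
- plate: Tilting aluminium plate of the stand, 140 mm wide (x), 16 mm thick; origin on its hinge axis, 240 mm along the stand's y and 45 mm above the bench; axes as the stand's when level. It reaches 15 mm beyond the foot. Underside 38 mm above the bench when level (28 mm at the low end as found). It carries a camshaft (-x side, top 100 mm up) and a level (+x side, 200 mm long, top 90 mm up).
- foot_spot (a point): Bench point under the screw foot (the stand's origin). The foot, under the plate's free end, is a level round steel bar 12 mm thick, 44 mm long across the stand, screwed to an unknown length: its underside is 14 to 25 mm above the bench when the plate is level, 9.6 mm less as found, off the bench. It bears down with 5 to 9 N; pushing the shim takes about 5 to 20 N.
- bubble (a joint): Offset in m of the level's bubble (24 mm long, tube along the stand) from the middle: -0.040 as found (towards the hinge, foot low), 0 level, positive foot too high; between the black lines is within 0.004. 1 mm of bubble is 0.24 mm of foot height, 1.2 mm of shim travel once the shim bears. At +0.013 the plate meets a hard stop and the shim jams. It sinks if the shim is drawn back.
- wedge: Aluminium wedge shim, 0.2 to 0.35 kg, loose, flat on the bench. Origin: on its underside below the middle of the upright grip block at its thick end, 30 mm wide (x), 50 mm long (y), 34 mm high. From it the ramp, 40 mm wide, runs to +y, from y = 25 mm (32 mm thick) to the thin end at y = 170 mm (3 mm thick): 1 in 5. It stays put when let go.
- wedge_tip (a point): Middle of the lower edge of the wedge's thin end, 170 mm along the wedge's y axis from its origin.
- liner: Bystander: dark steel cylinder liner, a tube 90 mm across and 85 mm high, standing; origin at the centre of its underside.
- piston: Bystander: aluminium piston, 66 mm across, 60 mm high, standing; origin at the centre of its underside.
- micrometer: Bystander: micrometer in a teal cast stand, foot 75 mm by 110 mm, 115 mm high; origin at the centre of its underside.
There are look-alikes about, which are no part of the job. Several things have the shape of the wedge; the one meant has the colours described above.

How it is judged:
By the outcome, as a careful person would: the job done as asked, in the order asked, and still so for the second after the job is handed in, with the robot touching nothing.
It also fails if it takes over 45 s, if anything falls off the work surface, if the arm or the gripper's body presses on something with over 40 N, if the wrist force passes 120 N, or if a joint passes its speed limit or range.

## Robot

A 7-joint arm with a two-finger parallel gripper is mounted at the origin on the work surface. World frame = base frame: x ahead of the robot, y to its left, z up, the work surface at z = 0. Lengths are in m, angles in rad, forces in N, time in s.
With the tool pointing down it reaches from about 0.425 to 0.95 m from the base axis. Payload 16.7 kg.
Tool frame: the origin (TCP) lies midway between the tips of the shut fingers; the grasp point (between the pads) lies behind it (arm.grasp_offset is the z of the grasp point in the tool frame, in m); z points along the fingers, x is the direction in which the jaws open and shut, and the axes are right-handed (so a half turn about z gives the same grasp; the last joint's range is limited). The gripper opens to 94 mm and grips with 3 to 60 N. Pads are 16 mm wide; open, the fingers measure 119 mm over their backs; the gripper's body (75 mm by 177 mm) begins 78 mm behind the grasp point.
Start: joints at [1.153, 0.426, 0.074, 1.606, -0.034, 1.111, -0.067], TCP at [0.179, -0.651, 0.205] pointing down, gripper open.
Joint ranges: [-2.85, 2.85], [-0.5, 2.14], [-1.23, 1.37], [0.21, 2.46], [-1.02, 4.16], [0.16, 2.05], [-2.73, 2.73]. Speed limits (rad/s): [1.89, 1.89, 2.39, 2.39, 3.01, 3.01, 3.01].

## Interface

Orientations are given as a unit quaternion [w, x, y, z].
In Python, from cell import arm gives the robot as it stands.
- The arm moves only by the tool send_rows, never from a script. Its argument "commands" is a list of rows, each an object of numbers: "x", "y", "z": the shift along the tool's x, y, z in cm; "wx", "wy", "wz": the turn, a rotation vector about the tool's x, y, z in degrees. In form: [{"x": .., "y": .., "z": .., "wx": .., "wy": .., "wz": ..}, ...]. A call has 1 to 8 rows; each row is the pose to reach, as a shift and turn from the pose commanded when the call began, along the tool's axes at that moment; what a row does not reach only later rows make up. A row lasts 1/12 s, in which the tool goes at most 41.7 mm and 7.16 degrees, less where a joint would pass 70% of its speed; a pose out of reach is approached as far as the arm can. A call with a gripper value outside its range is refused whole. "hand" is the finger opening in cm, from 0 to 9.4, set as the call begins (left out, the last holds). The fingers move at their own pace and stop on an object; the grip force is fixed at half the most. Time passes only in rows, so rows that repeat a pose let the fingers close. It gives the time, the measured TCP pose, the force and the opening at its end, in the units of the state.
- arm.sense(): the state, without advancing time (a new reading comes with each control period).
- arm.capture(name): name is "scene" or "top"; returns a dict with "frame" (384x512x3 uint8, red, green, blue), "range_z" (384x512 float32, m along the optical axis (not along the pixel's ray), 0 where there is no reading), "fovy" (degrees; the focal length in pixels is half the picture's height over the tangent of half this angle, whatever the lens; pixels are square), "cx", "cy" (the principal point, pixels), "k1" (the pictures are not rectified: a ray, as slopes to the right and down, at radius r is drawn at 1 + k1 r^2 times it, then the intrinsics apply), "extrinsics" (4x4, takes a point from camera to world coordinates). Camera axes: x right, y down, z forward; pixel columns grow to the right and rows downward; lengths in m; the calibration is good to about 2 mm. A picture is of the moment at which its call begins.
- arm.close_job(): hands the job in, once; it reports no verdict.
Trained networks look in a picture, given as the dict that the camera call returned (one of the last four; its "shot" number tells which), for a name from the list of things; names that differ only in an ending like _2 or _b are one class to them, and where a whole thing is asked for, a point or a joint stands for the part that bears it (a point fixed in the world has none). Each returns a list of dicts, best first, with "confidence" (0 to 1); they miss things now and then, are a little off and sometimes report something else, mostly with a low value. They report only what shows in the picture. A call takes as long as a camera call. They do not tell look-alikes from the thing itself.
- arm.search_frame(picture, target): "location" ([row, column] in pixels, amid what is visible of it).
The state is a dict: "clock": time; "q": joint angles; "dq": joint speeds; "tau": joint torques, N m; "tcp_pos": TCP position; "eef_rot": TCP orientation; "force": force on the tool from outside, world axes, zero at the start; "wrist_torque": the same for the moment, N m; "opening": finger opening in m.
Only numpy, scipy, OpenCV 4.12 (cv2) and the standard library are available. Lean on these libraries where they do the work, as an engineer would, in place of code of your own. Each camera call takes 0.05 s, during which the arm holds its last target. There are 200 camera calls.

## Working session

There is one attempt and no reset: what is moved stays moved. The work goes in short steps, Python scripts to look and compute and a tool call to move; the robot and the scene stay as the last step left them, time stands still between calls to the robot, and variables do not carry over. Pictures are saved under pics/ and viewed, about 8 in all and at most 12, crops included, and the job is handed in when it is done.

Besides the shell and the picture viewer there is one more tool, called after ">>>" as a command line: name --argument value ..., lists and objects as JSON in quotes. send_rows: Moves the arm, as the interface text tells. Its arguments: {"type":"object","properties":{"commands":{"type":"array","items":{"type":"object","properties":{"x":{"type":"number"},"y":{"type":"number"},"z":{"type":"number"},"wx":{"type":"number"},"wy":{"type":"number"},"wz":{"type":"number"}}}},"hand":{"type":"number"}},"required":["commands"]}

```bash
mkdir -p pics; cat > h.py <<'E'
import numpy as np, cv2
from cell import arm
def K(c):
    H,W=c["frame"].shape[:2]; f=H/2/np.tan(np.radians(c["fovy"]/2)); return f
def cloud(c):
    H,W=c["range_z"].shape; f=K(c)
    v,u=np.mgrid[:H,:W]; 
    A=np.array([[f,0,c["cx"]],[0,f,c["cy"]],[0,0,1.]])
    p=cv2.undistortPoints(np.stack([u,v],-1).reshape(-1,1,2).astype(float),A,np.array([c["k1"],0,0,0,0.])).reshape(H,W,2)
    z=c["range_z"]; P=np.stack([p[...,0]*z,p[...,1]*z,z],-1)
    E=np.array(c["extrinsics"]); return P@E[:3,:3].T+E[:3,3]
def proj(c,X):
    E=np.array(c["extrinsics"]); q=(np.atleast_2d(X)-E[:3,3])@E[:3,:3]; s=q[:,:2]/q[:,2:]
    r2=(s**2).sum(1,keepdims=True); s=s*(1+c["k1"]*r2); return s*K(c)+[c["cx"],c["cy"]]
def save(c,n,box=None,sc=1):
    im=c["frame"][...,::-1]
    if box: r0,r1,c0,c1=box; im=im[r0:r1,c0:c1]
    cv2.imwrite("pics/"+n,cv2.resize(im,None,fx=sc,fy=sc,interpolation=cv2.INTER_CUBIC))
E
python3 - <<'E'
from h import *
s=arm.sense(); print({k:np.round(v,3) for k,v in s.items()}, arm.grasp_offset)
ims=[]
for n in("scene","top"):
    c=arm.capture(n); P=cloud(c); print(n,c["fovy"],c["k1"],np.round(c["extrinsics"],3).tolist())
    np.savez(n+"0.npz",P=P,f=c["frame"]); ims.append(c["frame"])
    for t in("wedge","wedge_tip","plate","stand","bubble","liner","piston","micrometer"):
        for d in arm.search_frame(c,t)[:5]:
            r,k=np.round(d["location"]).astype(int); print(t,round(d["confidence"],2),r,k,np.round(P[r,k],3))
    save(c,n+"0.png",sc=1.5)
E
```

```text
{'clock': np.float64(0.0), 'q': array([ 1.153,  0.427,  0.074,  1.607, -0.034,  1.111, -0.067]), 'dq': array([-0.001,  0.   ,  0.001,  0.   ,  0.001,  0.001,  0.001]), 'tau': array([-1.0000e-03, -9.3582e+01,  3.6670e+00, -4.5420e+01, -4.9000e-02,
        2.0000e-02,  0.0000e+00]), 'tcp_pos': array([ 0.179, -0.65 ,  0.205]), 'eef_rot': array([-0.   ,  0.795, -0.606, -0.001]), 'force': array([-0.256,  0.804, -0.53 ]), 'wrist_torque': array([-0.02 ,  0.003,  0.003]), 'opening': np.float64(0.094)} -0.0188
scene 53.1778570211278 -0.07221519622049419 [[0.78, 0.513, -0.358, 1.002], [0.626, -0.646, 0.438, -0.737], [-0.006, -0.565, -0.825, 1.099], [0.0, 0.0, 0.0, 1.0]]
wedge 0.98 153 246 [ 0.387 -0.081  0.024]
wedge 0.72 213 235 [ 0.523 -0.298  0.025]
wedge 0.7 200 172 [ 0.322 -0.39   0.02 ]
wedge_tip 0.83 265 122 [ 0.376 -0.651  0.025]
wedge_tip 0.72 212 235 [ 0.52  -0.294  0.023]
wedge_tip 0.63 153 246 [ 0.387 -0.081  0.024]
wedge_tip 0.59 201 170 [ 0.321 -0.398  0.023]
plate 0.69 135 326 [0.575 0.156 0.045]
stand 0.62 131 330 [0.578 0.177 0.05 ]
liner 0.6 250 278 [ 0.708 -0.308  0.005]
pis
[... 268 characters left out ...]
 0.0, 0.0, 1.0]]
wedge 0.94 255 310 [ 0.324 -0.381  0.022]
wedge 0.76 208 283 [ 0.519 -0.277  0.018]
wedge 0.74 242 234 [ 0.385 -0.073  0.022]
wedge 0.57 244 373 [ 0.361 -0.642  0.016]
wedge_tip 0.89 241 371 [ 0.373 -0.634  0.016]
wedge_tip 0.72 256 311 [ 0.32  -0.385  0.025]
wedge_tip 0.65 207 285 [ 0.522 -0.286  0.02 ]
wedge_tip 0.63 241 233 [ 0.389 -0.07   0.029]
plate 0.81 201 172 [0.557 0.175 0.046]
stand 0.71 198 168 [0.57  0.19  0.052]
bubble 0.43 209 282 [ 0.514 -0.273  0.021]
liner 0.75 206 286 [ 0.526 -0.289  0.027]
liner 0.52 151 298 [ 0.758 -0.349  0.002]
piston 0.57 148 251 [ 0.765 -0.153  0.055]
piston 0.36 201 172 [0.557 0.175 0.046]
micrometer 0.58 144 210 [0.788 0.015 0.052]
```

View pics/scene0.png

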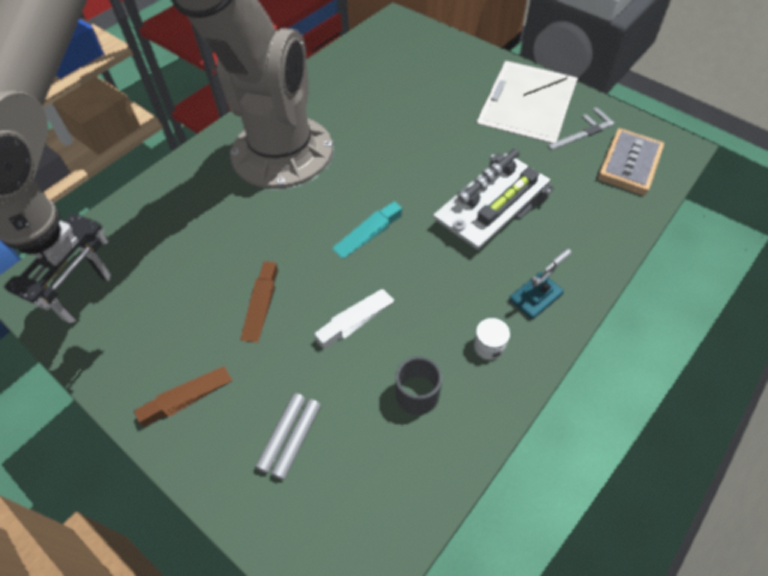

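View pics/top0.png

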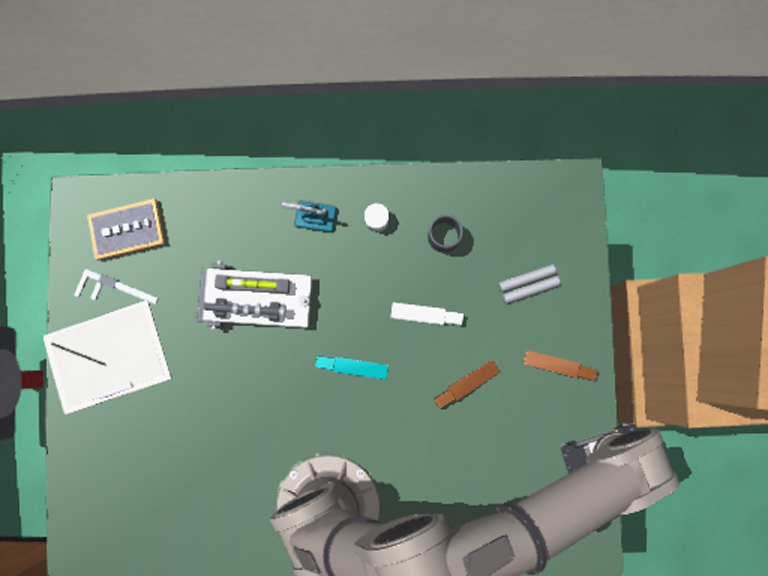

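The scene shows four wedge-shaped things, in 1.5x scene pixels: brown at (182,395), brown at (260,300), teal at (368,230), and bare white/silver at (355,318). The bare aluminium one fits the description. Its thin end points towards the stand, whose free end is at (460,225). Next I'll measure both and make a confirming crop.

```bash
python3 - <<'E'
from h import *
for n in("scene","top"):
    c=arm.capture(n); P=cloud(c); f=c["frame"].astype(int)
    # bright white mask
    m=(f.min(2)>130)&(f.max(2)-f.min(2)<40)
    for nm,(x0,x1,y0,y1,z0,z1) in dict(wedge=(.45,.62,-.42,-.12,.002,.06),plate=(.44,.68,-.03,.33,.03,.07)).items():
        k=m&(P[...,0]>x0)&(P[...,0]<x1)&(P[...,1]>y0)&(P[...,1]<y1)&(P[...,2]>z0)&(P[...,2]<z1)
        nn,lab,st,_=cv2.connectedComponentsWithStats(k.astype(np.uint8)); k=(lab==1+np.argmax(st[1:,4])) if nn>1 else k
        X=P[k]; r=cv2.minAreaRect((X[:,:2]*1000).astype(np.float32)); print(n,nm,k.sum(),"rect",np.round(r[0],1),np.round(r[1],1),round(r[2],2)); print(np.round(cv2.boxPoints(r)).tolist())
        # wedge profile by y
        for y in np.arange(X[:,1].min(),X[:,1].max(),.02):
            q=X[(X[:,1]>=y)&(X[:,1]<y+.02)]; 
            if len(q): print("  y%.3f xmin%.3f xmax%.3f mid%.4f z%.4f n%d"%(y+.01,*np.percentile(q[:,0],[2,98]),(q[:,0].min()+q[:,0].max())/2,np.median(q[:,2]),len(q)))
    if n=="scene": 
        a=c["frame"][105:240,195:385]; cv2.imwrite("pics/crop1.png",cv2.resize(a[...,::-1],None,fx=4,fy=4,interpolation=cv2.INTER_CUBIC))
    g=(np.abs(P[...,2])<.01); print(n,"bench z",np.median(P[g][:,2]))
E
```

```text
scene wedge 658 rect [ 510.2 -283.3] [194.2  60.9] 80.89
[[465.0, -374.0], [525.0, -384.0], [556.0, -192.0], [495.0, -183.0]]
  y-0.371 xmin0.480 xmax0.517 mid0.4934 z0.0336 n68
  y-0.351 xmin0.489 xmax0.521 mid0.4953 z0.0344 n63
  y-0.331 xmin0.488 xmax0.531 mid0.5043 z0.0313 n86
  y-0.311 xmin0.492 xmax0.533 mid0.5117 z0.0283 n85
  y-0.291 xmin0.494 xmax0.538 mid0.5080 z0.0220 n74
  y-0.271 xmin0.501 xmax0.542 mid0.5200 z0.0189 n67
  y-0.251 xmin0.489 xmax0.544 mid0.5160 z0.0135 n74
  y-0.231 xmin0.509 xmax0.549 mid0.5268 z0.0102 n60
  y-0.211 xmin0.509 xmax0.549 mid0.5300 z0.0064 n56
  y-0.191 xmin0.514 xmax0.549 mid0.5311 z0.0036 n25
scene plate 1181 rect [572.8 175.3] [288.1 140.4] 84.5
[[489.0, 39.0], [629.0, 25.0], [657.0, 312.0], [517.0, 325.0]]
  y0.036 xmin0.499 xmax0.628 mid0.5611 z0.0423 n130
  y0.056 xmin0.495 xmax0.629 mid0.5615 z0.0439 n164
  y0.076 xmin0.498 xmax0.631 mid0.5623 z0.0439 n149
  y0.096 xmin0.498 xmax0.634 mid0.5654 z0.0444 n99
  y0.116 xmin0.500 xmax0.635 mid0.5659 z0.0465 n58
  y0.136 xmin0.556 xmax0.638 mid0.5971 z0.0477 n54
  y0.156 xmin0.546 xmax0.63
[... 1333 characters left out ...]

  y0.082 xmin0.494 xmax0.628 mid0.5598 z0.0462 n158
  y0.102 xmin0.494 xmax0.632 mid0.5641 z0.0468 n100
  y0.122 xmin0.494 xmax0.634 mid0.5645 z0.0494 n61
  y0.142 xmin0.499 xmax0.635 mid0.5670 z0.0489 n60
  y0.162 xmin0.500 xmax0.637 mid0.5692 z0.0495 n91
  y0.182 xmin0.500 xmax0.640 mid0.5703 z0.0505 n89
  y0.202 xmin0.503 xmax0.640 mid0.5708 z0.0506 n86
  y0.222 xmin0.505 xmax0.644 mid0.5750 z0.0512 n87
  y0.242 xmin0.506 xmax0.644 mid0.5754 z0.0531 n86
  y0.262 xmin0.510 xmax0.646 mid0.5762 z0.0532 n64
  y0.282 xmin0.510 xmax0.650 mid0.5747 z0.0555 n54
  y0.302 xmin0.491 xmax0.651 mid0.5694 z0.0552 n156
  y0.322 xmin0.507 xmax0.639 mid0.5731 z0.0553 n48
top bench z 0.0009068992721149582
```

View pics/crop1.png

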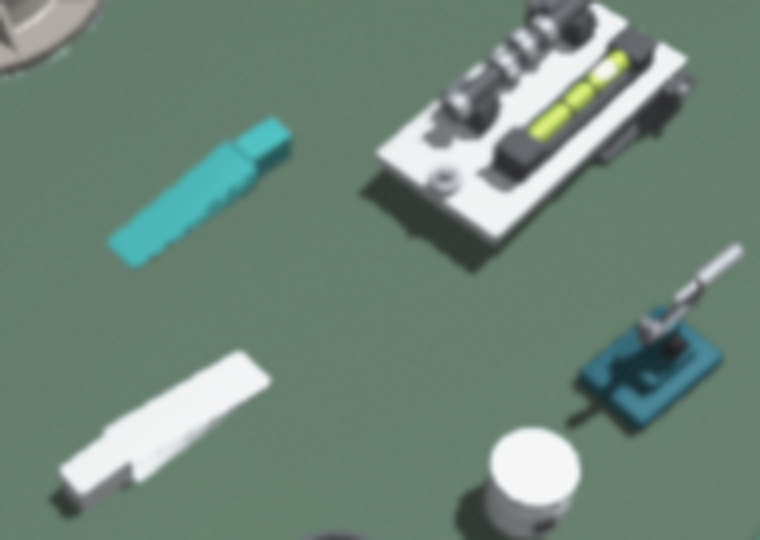

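The crop confirms the bare aluminium wedge: its block is at crop (90,480), with the thin end at (255,365) pointing towards the stand. The bubble shows near (605,68), at the hinge end. My estimates are wedge origin about (0.504,-0.354) with its axis 9° clockwise of +y, and foot about (0.560,0.050) with the stand axis 5.4° clockwise.

```bash
cat > goto.py <<'E'
# usage: goto.py x y z yaw_deg(of tool x axis)  -> shift/turn in tool axes from present measured pose
import sys
from h import *
from scipy.spatial.transform import Rotation as R
x,y,z,a=map(float,sys.argv[1:5]); s=arm.sense()
w,i,j,k=s["eef_rot"]; R0=R.from_quat([i,j,k,w]); c,d=np.cos(np.radians(a)),np.sin(np.radians(a))
R1=R.from_matrix([[c,d,0],[d,-c,0],[0,0,-1]])
print("t",s["clock"],"pos",np.round(s["tcp_pos"],4),"yaw",np.degrees(np.arctan2(*R0.as_matrix()[[1,0],0])),"F",np.round(s["force"],1))
print("shift cm",np.round(R0.inv().apply(np.array([x,y,z])-s["tcp_pos"])*100,2),"turn",np.round((R0.inv()*R1).as_rotvec(degrees=True),2))
E
python3 goto.py .503 -.359 .10 -9
```

```text
t 1.0 pos [ 0.1793 -0.6507  0.2055] yaw -74.59995481583219 F [ 0.  -0.4 -0.3]
shift cm [-19.53 -38.96  10.55] turn [ -0.   -0.  -65.6]
```

>>> send_rows --commands '[{"x": -1.5,"y": -3,"z": 0.5,"wz": -5},{"x": -3,"y": -6,"z": 1,"wz": -11},{"x": -5,"y": -10,"z": 1.5,"wz": -17},{"x": -7,"y": -14,"z": 2,"wz": -23},{"x": -9,"y": -18,"z": 3,"wz": -30},{"x": -11,"y": -22,"z": 4,"wz": -37},{"x": -13,"y": -26,"z": 5,"wz": -44},{"x": -15,"y": -30,"z": 6,"wz": -51}]' --hand 7

```text
invalid input
```

```bash
python3 goto.py .503 -.359 .08 -9
```

```text
t 1.0 pos [ 0.1793 -0.6507  0.2055] yaw -74.59995481583219 F [ 0.  -0.4 -0.3]
shift cm [-19.53 -38.96  12.55] turn [ -0.   -0.  -65.6]
```

>>> send_rows --commands '[{"x": -1.5,"y": -3,"z": 0.5,"wx": 0,"wy": 0,"wz": -5},{"x": -3,"y": -6,"z": 1,"wx": 0,"wy": 0,"wz": -11},{"x": -5,"y": -10,"z": 1.5,"wx": 0,"wy": 0,"wz": -17},{"x": -7,"y": -14,"z": 2,"wx": 0,"wy": 0,"wz": -23},{"x": -9,"y": -18,"z": 3,"wx": 0,"wy": 0,"wz": -30},{"x": -11,"y": -22,"z": 4,"wx": 0,"wy": 0,"wz": -37},{"x": -13,"y": -26,"z": 5,"wx": 0,"wy": 0,"wz": -44},{"x": -15,"y": -30,"z": 6,"wx": 0,"wy": 0,"wz": -51}]' --hand 7

```text
clock: 1.67
tcp_pos: [0.413, -0.4402, 0.1505]
eef_rot: [0.0, 0.979, -0.202, 0.0]
force: [0.8, -0.9, 0.2]
opening: 0.0701
```

```bash
python3 goto.py .503 -.359 .08 -9
```

```text
t 1.6667 pos [ 0.413  -0.4402  0.1505] yaw -23.262772242172826 F [ 0.8 -0.9  0.2]
shift cm [  5.05 -11.02   7.05] turn [  0.02  -0.04 -14.26]
```

>>> send_rows --commands '[{"x": 1.2,"y": -2.8,"z": 1.5,"wx": 0,"wy": 0,"wz": -4},{"x": 2.5,"y": -5.5,"z": 3,"wx": 0,"wy": 0,"wz": -8},{"x": 3.7,"y": -8.2,"z": 5,"wx": 0,"wy": 0,"wz": -12},{"x": 4.6,"y": -10.4,"z": 6.5,"wx": 0,"wy": 0,"wz": -14.2},{"x": 5,"y": -11,"z": 7,"wx": 0,"wy": 0,"wz": -14.2},{"x": 5,"y": -11,"z": 7,"wx": 0,"wy": 0,"wz": -14.2}]'

```text
clock: 2.17
tcp_pos: [0.5027, -0.3587, 0.0792]
eef_rot: [-0.001, 0.997, -0.081, -0.001]
force: [-0.3, -0.1, 0.5]
opening: 0.0703
```

```bash
python3 goto.py .503 -.359 .004 -9; python3 - <<'E'
from h import *
c=arm.capture("scene"); save(c,"hov.png",(150,270,175,295),5)
E
```

```text
t 2.1667 pos [ 0.5027 -0.3587  0.0792] yaw -9.252021626662456 F [-0.3 -0.1  0.5]
shift cm [0.05 0.04 7.52] turn [-0.1   0.08 -0.25]
```

View pics/hov.png

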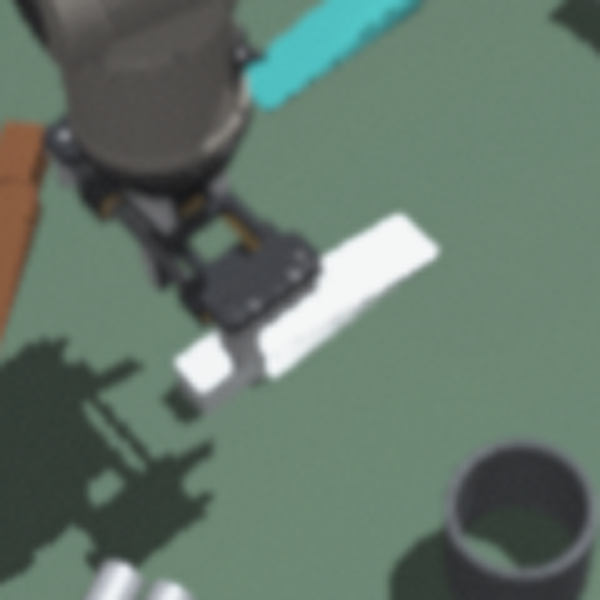

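The open fingers straddle the grip block: the near finger is at (245,355) and the block's rear corner at (200,390). Descending now.

>>> send_rows --commands '[{"x": 0,"y": 0,"z": 2.5,"wx": 0,"wy": 0,"wz": 0},{"x": 0,"y": 0,"z": 5,"wx": 0,"wy": 0,"wz": 0},{"x": 0,"y": 0,"z": 6.5,"wx": 0,"wy": 0,"wz": 0},{"x": 0,"y": 0,"z": 7.2,"wx": 0,"wy": 0,"wz": 0},{"x": 0,"y": 0,"z": 7.4,"wx": 0,"wy": 0,"wz": 0},{"x": 0,"y": 0,"z": 7.4,"wx": 0,"wy": 0,"wz": 0}]'

```text
clock: 2.72
tcp_pos: [0.5013, -0.3619, 0.0072]
eef_rot: [0.0, 0.997, -0.083, 0.0]
force: [0.2, -0.2, 0.5]
opening: 0.0698
```

>>> send_rows --commands '[{"x": 0,"y": 0,"z": 0,"wx": 0,"wy": 0,"wz": 0},{"x": 0,"y": 0,"z": 0,"wx": 0,"wy": 0,"wz": 0},{"x": 0,"y": 0,"z": 0,"wx": 0,"wy": 0,"wz": 0},{"x": 0,"y": 0,"z": 0,"wx": 0,"wy": 0,"wz": 0},{"x": 0,"y": 0,"z": 0,"wx": 0,"wy": 0,"wz": 0},{"x": 0,"y": 0,"z": 0,"wx": 0,"wy": 0,"wz": 0}]' --hand 2.6

```text
clock: 3.22
tcp_pos: [0.5017, -0.3609, 0.0068]
eef_rot: [0.0, 0.997, -0.082, 0.0]
force: [0.6, 0.2, 0.0]
opening: 0.0332
```

>>> send_rows --commands '[{"x": 0,"y": 0,"z": 0,"wx": 0,"wy": 0,"wz": 0},{"x": 0,"y": 0,"z": 0,"wx": 0,"wy": 0,"wz": 0},{"x": 0,"y": 0,"z": 0,"wx": 0,"wy": 0,"wz": 0}]'

```text
clock: 3.47
tcp_pos: [0.5018, -0.3609, 0.0067]
eef_rot: [0.0, 0.997, -0.082, 0.0]
force: [-0.1, -0.4, 3.1]
opening: 0.0297
```

```bash
python3 - <<'E'
from h import *
s=arm.sense(); print(s["opening"],s["tcp_pos"],s["eef_rot"],s["force"])
for n in("scene","top"):
    c=arm.capture(n); P=cloud(c); f=c["frame"].astype(int)
    m=(f.min(2)>130)&(f.max(2)-f.min(2)<40)
    k=m&(P[...,0]>.45)&(P[...,0]<.62)&(P[...,1]>-.34)&(P[...,1]<-.12)&(P[...,2]>.002)&(P[...,2]<.033)
    nn,lab,st,_=cv2.connectedComponentsWithStats(k.astype(np.uint8)); k=lab==1+np.argmax(st[1:,4]); X=P[k]
    ys=[];xs=[]
    for y in np.arange(-.32,-.195,.01):
        q=X[abs(X[:,1]-y)<.006]; ys.append(y); xs.append(np.percentile(q[:,0],[3,97]).mean())
    p=np.polyfit(ys,xs,1); 
    print(n,"axis slope deg",np.degrees(np.arctan(p[0])),"x at y=-.36",np.polyval(p,-.36),"x at -.19",np.polyval(p,-.19),"ymax",np.percentile(X[:,1],[98,100]))
    # plate centreline
    k=m&(P[...,0]>.44)&(P[...,0]<.68)&(P[...,1]>.0)&(P[...,1]<.3)&(P[...,2]>.036)&(P[...,2]<.062)
    X=P[k]; ys=np.arange(.05,.3,.01)
    for nm,pc in(("right",98),("left",2)):
        xs=[np.percentile(X[abs(X[:,1]-y)<.006][:,0],pc) for y in ys]; j=ys<(.28 if nm=="right" or n=="top" else .11)
        p=np.polyfit(ys[j],np.array(xs)[j],1); print(" plate",nm,np.degrees(np.arctan(p[0])),"x at .05",np.polyval(p,.05))
    for x in(.51,.53,.55,.57,.59,.61): print("  front",x,np.round(np.percentile(X[abs(X[:,0]-x)<.006][:,1],[0,2]),4),end="")
    print()
E
```

```text
0.029701571958856365 [ 0.50177314 -0.36089578  0.00673518] [ 3.22621661e-05  9.96637924e-01 -8.19318717e-02  1.23887821e-04] [-0.12858853 -0.36878954  3.1012719 ]Traceback (most recent call last):
  File "<stdin>", line 10, in <module>
    return _quantile_unchecked(
        a, q, axis, out, overwrite_input, method, keepdims, weights)
    return _ureduce(a,
                    func=_quantile_ureduce_func,
    ...<5 lines>...
                    overwrite_input=overwrite_input,
                    method=method)
    r = func(a, **kwargs)
    result = _quantile(arr,
                       quantiles=q,
    ...<2 lines>...
                       out=out,
                       weights=wgt)
    slices_having_nans = np.isnan(arr[-1, ...])
                                  ~~~^^^^^^^^^
IndexError: index -1 is out of bounds for axis 0 with size 0
```

Gripped at 29.7 mm. Next I slide it along the bench to a lined-up spot short of the stand.

```bash
python3 goto.py .538 -.179 .0067 -5.4
```

```text
t 3.5167 pos [ 0.5018 -0.3609  0.0067] yaw -9.398426558985108 F [0.  0.1 4. ]
shift cm [  0.6  -18.54   0.  ] turn [ 0.   -0.02 -4.  ]
```

>>> send_rows --commands '[{"x": 0.05,"y": -1.5,"z": 0,"wx": 0,"wy": 0,"wz": -0.3},{"x": 0.1,"y": -4,"z": 0,"wx": 0,"wy": 0,"wz": -0.8},{"x": 0.2,"y": -7,"z": 0,"wx": 0,"wy": 0,"wz": -1.5},{"x": 0.3,"y": -10,"z": 0,"wx": 0,"wy": 0,"wz": -2.2},{"x": 0.45,"y": -13,"z": 0,"wx": 0,"wy": 0,"wz": -2.9},{"x": 0.5,"y": -16,"z": 0,"wx": 0,"wy": 0,"wz": -3.5},{"x": 0.6,"y": -18,"z": 0,"wx": 0,"wy": 0,"wz": -4},{"x": 0.6,"y": -18.5,"z": 0,"wx": 0,"wy": 0,"wz": -4}]'

```text
clock: 4.18
tcp_pos: [0.5386, -0.1755, 0.0067]
eef_rot: [-0.001, 0.999, -0.045, 0.0]
force: [-0.8, -3.9, 2.8]
opening: 0.0301
```

```bash
python3 goto.py .538 -.179 .0067 -5.4; python3 - <<'E'
from h import *
for n in("scene","top"):
    c=arm.capture(n); P=cloud(c); f=c["frame"].astype(int)
    m=(f.min(2)>130)&(f.max(2)-f.min(2)<40)
    k=m&(P[...,0]>.45)&(P[...,0]<.62)&(P[...,1]>-.16)&(P[...,1]<.02)&(P[...,2]>.002)&(P[...,2]<.033)
    X=P[k]; print(n,"ymax",np.percentile(X[:,1],[95,100]))
    for y in np.arange(-.12,.01,.02):
        q=X[abs(X[:,1]-y)<.01]
        if len(q)>5: print("  w y%.2f"%y,np.round(np.percentile(q[:,0],[3,97]),4),np.round(np.percentile(q[:,0],[3,97]).mean(),4),np.median(q[:,2]).round(4))
    k=m&(P[...,0]>.44)&(P[...,0]<.68)&(P[...,1]>.0)&(P[...,1]<.3)&(P[...,2]>.036)&(P[...,2]<.062)
    X=P[k]
    for x in(.50,.53,.56,.59,.62): print("  front",x,np.round(np.percentile(X[abs(X[:,0]-x)<.008][:,1],[0,2]),4),end="")
    print()
    save(c,n+"2.png",(100,200,240,370) if n=="scene" else (170,270,120,300),4.4)
E
```

```text
t 4.1833 pos [ 0.5386 -0.1755  0.0067] yaw -5.131131424634777 F [-0.8 -3.9  2.8]
shift cm [-0.03  0.35  0.  ] turn [-0.06 -0.02  0.27]
scene ymax [-0.00947856 -0.00093006]
  w y-0.08 [0.5314 0.547 ] 0.5392 0.016
  w y-0.06 [0.5326 0.5716] 0.5521 0.0136
  w y-0.04 [0.5334 0.5735] 0.5534 0.0089
  w y-0.02 [0.5345 0.5757] 0.5551 0.0057
  w y0.00 [0.5424 0.5722] 0.5573 0.0032
  front 0.5 [0.0396 0.041 ]  front 0.53 [0.0366 0.0368]  front 0.56 [0.0317 0.0376]  front 0.59 [0.0318 0.0326]  front 0.62 [0.0276 0.0293]
top ymax [-4.94384470e-03 -5.59815225e-05]
  w y-0.10 [0.5246 0.562 ] 0.5433 0.0202
  w y-0.08 [0.526  0.5654] 0.5457 0.0189
  w y-0.06 [0.5283 0.5659] 0.5471 0.018
  w y-0.04 [0.5296 0.5674] 0.5485 0.0112
  w y-0.02 [0.5302 0.5721] 0.5512 0.008
  w y0.00 [0.531  0.5729] 0.5519 0.0079
  front 0.5 [0.044  0.0455]  front 0.53 [0.0397 0.0401]  front 0.56 [0.0383 0.0409]  front 0.59 [0.0347 0.0393]  front 0.62 [0.0308 0.033 ]
```

View pics/top2.png

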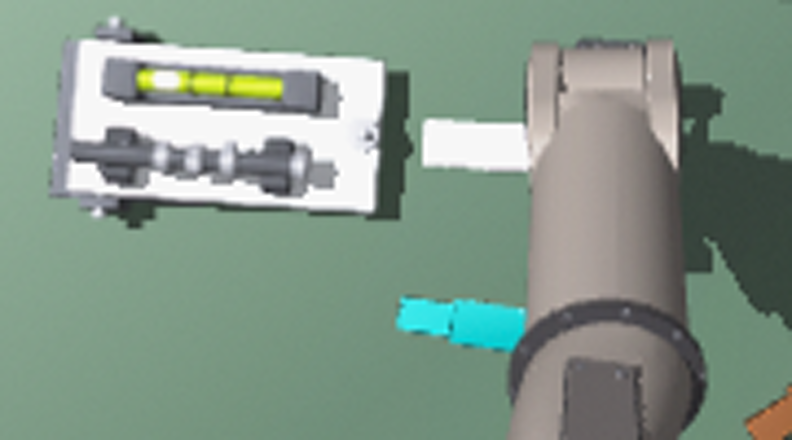

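The top crop shows the wedge at (470,145) lined up with the foot side of the plate at (380,135). Both cameras agree that lateral error is under 2 mm and yaw error under 1°, and the tip is at y≈0.000 with the foot at about 0.050. I'll build a sub-pixel bubble reader before pushing.

```bash
cat > bub.py <<'E'
from h import *
from scipy.ndimage import gaussian_filter1d
u=np.array([.094,.9956,0]); v=np.array([.9956,-.094,0]); foot=np.array([.560,.050,0])
def prof(c,verbose=False):
    P=cloud(c); f=c["frame"].astype(float); r,g,b=f[...,0],f[...,1],f[...,2]
    Q=(P-foot); s=Q@u; t=Q@v
    k=(g-b>60)&(r>100)&(s>0)&(s<.26)&(t>-.02)&(t<.07)
    S=s[k]; t0=np.median(t[k]); z0=np.median(P[k][:,2]); z0=z0 if abs(z0-.085)<.02 else .082
    ss=np.arange(S.min()-.03,S.max()+.03,.001)
    pr=np.zeros((len(ss),3))
    offs=np.linspace(-.003,.003,5)
    for o in offs:
        uv=proj(c,foot+ss[:,None]*u+(t0+o)*v+[0,0,z0]).astype(np.float32)
        pr+=cv2.remap(c["frame"],uv[:,0].reshape(-1,1),uv[:,1].reshape(-1,1),cv2.INTER_LINEAR)[:,0].astype(float)/len(offs)
    return ss,pr,(S.min(),S.max(),t0,z0,k.sum())
if __name__=="__main__":
    for n in("scene","top"):
        c=arm.capture(n); ss,pr,i=prof(c); print(n,np.round(i,4))
        for a in range(0,len(ss),3): print("%.0f:%d,%d,%d"%(ss[a]*1000,*pr[a]),end=" ")
        print()
E
python3 bub.py
```

```text
scene [6.99e-02 2.05e-01 3.75e-02 7.96e-02 1.16e+02]
40:89,93,98 43:101,105,110 46:107,110,116 49:109,112,117 52:109,113,118 55:109,113,118 58:110,114,118 61:111,115,118 64:116,121,119 67:133,143,120 70:161,176,121 73:193,212,125 76:212,228,126 79:219,234,127 82:221,236,127 85:221,236,127 88:220,235,126 91:220,236,126 94:220,235,127 97:221,236,127 100:220,235,127 103:220,235,127 106:220,235,127 109:220,235,127 112:216,232,124 115:205,223,117 118:183,204,105 121:174,195,102 124:187,207,108 127:205,224,118 130:216,232,122 133:219,234,125 136:219,234,125 139:218,234,125 142:218,234,124 145:216,233,122 148:210,229,119 151:198,218,112 154:181,202,105 157:175,196,104 160:190,209,113 163:208,224,130 166:220,232,158 169:229,236,194 172:237,239,220 175:239,241,231 178:242,242,236 181:241,242,235 184:240,241,233 187:237,239,223 190:228,234,196 193:220,231,162 196:213,229,135 199:209,227,120 202:199,217,113 205:176,194,104 208:142,157,98 211:116,126,101 214:107,113,109 217:107,111,115 220:108,112,118 223:109,112,118 226:109,112,119 229:109,112,119 232:109,112,118 235:109,114,118 
top [7.610e-02
[... 312 characters left out ...]
237,63 103:221,236,61 106:221,237,61 109:221,236,60 112:221,236,59 115:216,234,54 118:206,225,51 121:180,204,55 124:161,182,61 127:186,205,62 130:220,236,60 133:221,237,61 136:220,236,62 139:221,237,63 142:222,237,65 145:223,237,69 148:223,237,70 151:219,234,72 154:209,226,73 157:181,200,74 160:186,206,72 163:204,222,70 166:224,237,75 169:234,241,168 172:242,244,220 175:245,245,243 178:246,246,245 181:246,246,245 184:246,246,245 187:245,245,242 190:244,244,235 193:236,242,172 196:228,238,112 199:221,237,66 202:223,237,69 205:193,212,71 208:154,170,87 211:115,117,121 214:128,130,139 217:132,135,145 220:133,137,147 223:135,139,148 226:138,140,150 229:139,142,152 232:141,143,153 235:140,144,154
```

View pics/scene2.png

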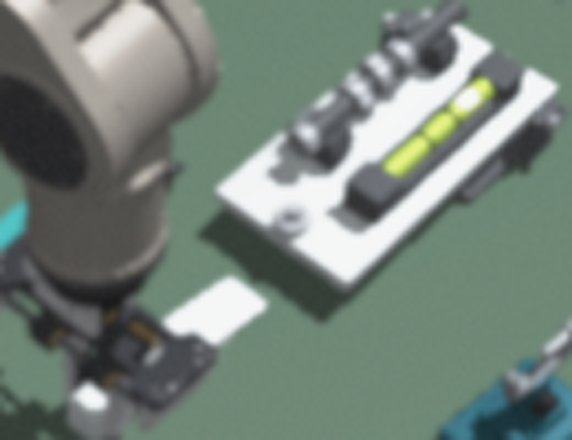

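The scene view agrees: tip at (250,290), foot bolt at (290,220). The black lines read 120.5/156.5 mm (scene) and 124/158.5 mm (top). The bubble is at 179.5/181 mm, so the offset is -41/-40 mm, as stated. Next comes the approach push.

```bash
cat >> bub.py <<'E'
E
cat > rd.py <<'E'
from bub import *
def read(n):
    c=arm.capture(n); ss,pr,i=prof(c); b=pr[:,2]; g=pr[:,1]-b; 
    y=np.where(pr[:,1]>(172 if n=="scene" else 180))[0]; e0,e1=ss[y[0]],ss[y[-1]]
    mid=(e0+e1)/2
    w=np.clip(b-(140 if n=="scene" else 100),0,None); w[(ss<e0+.006)|(ss>e1-.004)]=0
    h=np.where(w>w.max()/2)[0]; ctr=(ss*w).sum()/w.sum()
    L=[]
    r=pr[:,0].copy(); 
    for q in(-.018,.018):
        j=np.where(abs(ss-mid-q)<.009)[0]; d=np.clip(215-r[j],0,None); L.append((ss[j]*d).sum()/max(d.sum(),1)*1000)
    print(n,"ends %.1f %.1f lines %.1f %.1f bubble %.1f (%.1f..%.1f)  offset mm by ends %.1f by lines %.1f"%(e0*1e3,e1*1e3,*L,ctr*1e3,ss[h[0]]*1e3,ss[h[-1]]*1e3,(mid-ctr)*1e3,sum(L)/2-ctr*1e3))
for n in("scene","top"): read(n)
s=arm.sense(); p=s["tcp_pos"]-foot; print("t %.2f"%s["clock"],"TCP s,t,z mm",np.round([p@u*1e3,p@v*1e3,p[2]*1e3],2),"tip past foot %.1f"%(p@u*1e3+175),"F",np.round(s["force"],1),"Fu %.1f"%(s["force"]@u))
E
python3 rd.py
```

```text
scene ends 70.8 206.8 lines 121.3 156.6 bubble 180.2 (169.8..190.8)  offset mm by ends -41.4 by lines -41.3
top ends 73.5 207.5 lines 123.5 158.9 bubble 181.5 (169.5..192.5)  offset mm by ends -41.0 by lines -40.2
t 4.48 TCP s,t,z mm [-231.43   -0.49    6.69] tip past foot -56.4 F [0.6 5.4 5.3] Fu 5.5
```

>>> send_rows --commands '[{"x": 0.05,"y": -0.6,"z": 0,"wx": 0,"wy": 0,"wz": 0.1},{"x": 0.05,"y": -1.2,"z": 0,"wx": 0,"wy": 0,"wz": 0.2},{"x": 0.05,"y": -1.8,"z": 0,"wx": 0,"wy": 0,"wz": 0.3},{"x": 0.05,"y": -2.4,"z": 0,"wx": 0,"wy": 0,"wz": 0.3},{"x": 0.05,"y": -3,"z": 0,"wx": 0,"wy": 0,"wz": 0.3},{"x": 0.05,"y": -3.6,"z": 0,"wx": 0,"wy": 0,"wz": 0.3},{"x": 0.05,"y": -4.2,"z": 0,"wx": 0,"wy": 0,"wz": 0.3},{"x": 0.05,"y": -4.5,"z": 0,"wx": 0,"wy": 0,"wz": 0.3}]'

```text
clock: 5.15
tcp_pos: [0.5423, -0.137, 0.0067]
eef_rot: [0.001, 0.999, -0.051, 0.0]
force: [-0.8, -6.2, 5.2]
opening: 0.0299
```

```bash
python3 rd.py; python3 goto.py .5455 -.10 .0067 -5.4
```

```text
scene ends 70.9 206.9 lines 121.5 156.6 bubble 180.3 (169.9..190.9)  offset mm by ends -41.4 by lines -41.2
top ends 73.9 206.9 lines 123.5 158.9 bubble 181.5 (169.9..192.9)  offset mm by ends -41.1 by lines -40.3
t 5.25 TCP s,t,z mm [-1.8717e+02 -6.0000e-02  6.6800e+00] tip past foot -12.2 F [-1.1 -2.1  6.4] Fu -2.2
t 5.25 pos [ 0.5423 -0.1363  0.0067] yaw -5.817802782163388 F [-1.1 -2.1  6.4]
shift cm [-0.05 -3.65 -0.01] turn [ 0.05 -0.01 -0.42]
```

>>> send_rows --commands '[{"x": 0,"y": -0.3,"z": 0,"wx": 0,"wy": 0,"wz": -0.2},{"x": 0,"y": -0.6,"z": 0,"wx": 0,"wy": 0,"wz": -0.4},{"x": 0,"y": -0.9,"z": 0,"wx": 0,"wy": 0,"wz": -0.4},{"x": 0,"y": -1.2,"z": 0,"wx": 0,"wy": 0,"wz": -0.4},{"x": 0,"y": -1.5,"z": 0,"wx": 0,"wy": 0,"wz": -0.4},{"x": 0,"y": -1.8,"z": 0,"wx": 0,"wy": 0,"wz": -0.4},{"x": 0,"y": -2.1,"z": 0,"wx": 0,"wy": 0,"wz": -0.4},{"x": 0,"y": -2.4,"z": 0,"wx": 0,"wy": 0,"wz": -0.4}]'

```text
clock: 5.92
tcp_pos: [0.5448, -0.113, 0.0067]
eef_rot: [0.001, 0.999, -0.048, 0.0]
force: [-0.4, -6.1, 5.8]
opening: 0.0298
```

```bash
python3 rd.py
```

```text
scene ends 70.4 206.4 lines 121.2 156.3 bubble 180.0 (169.4..190.4)  offset mm by ends -41.6 by lines -41.3
top ends 73.7 206.7 lines 123.5 158.8 bubble 181.4 (169.7..192.7)  offset mm by ends -41.2 by lines -40.2
t 6.02 TCP s,t,z mm [-163.04    0.2     6.72] tip past foot 12.0 F [-1.  -2.   6.5] Fu -2.1
```

>>> send_rows --commands '[{"x": 0,"y": -0.25,"z": 0,"wx": 0,"wy": 0,"wz": 0},{"x": 0,"y": -0.5,"z": 0,"wx": 0,"wy": 0,"wz": 0},{"x": 0,"y": -0.75,"z": 0,"wx": 0,"wy": 0,"wz": 0},{"x": 0,"y": -1,"z": 0,"wx": 0,"wy": 0,"wz": 0},{"x": 0,"y": -1.25,"z": 0,"wx": 0,"wy": 0,"wz": 0},{"x": 0,"y": -1.5,"z": 0,"wx": 0,"wy": 0,"wz": 0},{"x": 0,"y": -1.75,"z": 0,"wx": 0,"wy": 0,"wz": 0},{"x": 0,"y": -2,"z": 0,"wx": 0,"wy": 0,"wz": 0}]'

```text
clock: 6.68
tcp_pos: [0.5467, -0.0932, 0.0067]
eef_rot: [0.001, 0.999, -0.048, 0.0]
force: [-2.2, -5.9, 7.0]
opening: 0.0292
```

```bash
python3 rd.py;  python3 goto.py .5455 -.05 .0067 -5.4
```

```text
scene ends 70.8 206.8 lines 121.1 156.3 bubble 179.9 (169.8..190.8)  offset mm by ends -41.2 by lines -41.3
top ends 73.4 207.4 lines 123.6 158.9 bubble 181.4 (169.4..192.4)  offset mm by ends -41.0 by lines -40.1
t 6.78 TCP s,t,z mm [-143.2     0.2     6.69] tip past foot 31.8 F [-0.8 -3.5  5.8] Fu -3.6
t 6.7833 pos [ 0.5467 -0.0926  0.0067] yaw -5.415440170700248 F [-0.8 -3.5  5.8]
shift cm [-0.53 -4.23 -0.01] turn [ 0.05 -0.01 -0.02]
```

>>> send_rows --commands '[{"x": 0,"y": -0.25,"z": 0,"wx": 0,"wy": 0,"wz": 0},{"x": 0,"y": -0.5,"z": 0,"wx": 0,"wy": 0,"wz": 0},{"x": 0,"y": -0.75,"z": 0,"wx": 0,"wy": 0,"wz": 0},{"x": 0,"y": -1,"z": 0,"wx": 0,"wy": 0,"wz": 0},{"x": 0,"y": -1.25,"z": 0,"wx": 0,"wy": 0,"wz": 0},{"x": 0,"y": -1.5,"z": 0,"wx": 0,"wy": 0,"wz": 0},{"x": 0,"y": -1.75,"z": 0,"wx": 0,"wy": 0,"wz": 0},{"x": 0,"y": -2,"z": 0,"wx": 0,"wy": 0,"wz": 0}]'

```text
clock: 7.45
tcp_pos: [0.5484, -0.0749, 0.0067]
eef_rot: [0.001, 0.999, -0.048, -0.0]
force: [-1.1, -17.5, 7.4]
opening: 0.0298
```

```bash
python3 rd.py
```

```text
scene ends 71.3 206.3 lines 121.7 156.9 bubble 179.3 (168.3..190.3)  offset mm by ends -40.5 by lines -40.0
top ends 73.9 206.9 lines 123.5 158.5 bubble 179.8 (168.9..190.9)  offset mm by ends -39.4 by lines -38.7
t 7.55 TCP s,t,z mm [-1.2509e+02  1.2000e-01  6.6900e+00] tip past foot 49.9 F [ -0.7 -11.4   7. ] Fu -11.4
```

>>> send_rows --commands '[{"x": 0,"y": -0.25,"z": 0,"wx": 0,"wy": 0,"wz": 0},{"x": 0,"y": -0.5,"z": 0,"wx": 0,"wy": 0,"wz": 0},{"x": 0,"y": -0.75,"z": 0,"wx": 0,"wy": 0,"wz": 0},{"x": 0,"y": -1,"z": 0,"wx": 0,"wy": 0,"wz": 0},{"x": 0,"y": -1.25,"z": 0,"wx": 0,"wy": 0,"wz": 0},{"x": 0,"y": -1.5,"z": 0,"wx": 0,"wy": 0,"wz": 0},{"x": 0,"y": -1.75,"z": 0,"wx": 0,"wy": 0,"wz": 0},{"x": 0,"y": -2,"z": 0,"wx": 0,"wy": 0,"wz": 0}]'

```text
clock: 8.22
tcp_pos: [0.5501, -0.0557, 0.0067]
eef_rot: [0.002, 0.999, -0.048, -0.0]
force: [-2.0, -17.6, 7.8]
opening: 0.0302
```

```bash
python3 rd.py;  python3 goto.py .5455 -.02 .0067 -5.4
```

```text
scene ends 72.0 206.0 lines 120.9 0.0 bubble 163.1 (153.0..173.0)  offset mm by ends -24.1 by lines -102.7
top ends 74.2 207.2 lines 123.7 0.0 bubble 163.5 (152.2..174.2)  offset mm by ends -22.8 by lines -101.7
t 8.32 TCP s,t,z mm [-105.53    0.14    6.71] tip past foot 69.5 F [ -2.7 -14.6   7.8] Fu -14.8
t 8.3167 pos [ 0.5502 -0.0551  0.0067] yaw -5.5207644952797805 F [ -2.7 -14.6   7.8]
shift cm [-0.81 -3.45 -0.01] turn [ 0.17  0.01 -0.12]
```

>>> send_rows --commands '[{"x": 0,"y": -0.25,"z": 0,"wx": 0,"wy": 0,"wz": 0},{"x": 0,"y": -0.5,"z": 0,"wx": 0,"wy": 0,"wz": 0},{"x": 0,"y": -0.75,"z": 0,"wx": 0,"wy": 0,"wz": 0},{"x": 0,"y": -1,"z": 0,"wx": 0,"wy": 0,"wz": 0},{"x": 0,"y": -1.25,"z": 0,"wx": 0,"wy": 0,"wz": 0},{"x": 0,"y": -1.5,"z": 0,"wx": 0,"wy": 0,"wz": 0},{"x": 0,"y": -1.75,"z": 0,"wx": 0,"wy": 0,"wz": 0},{"x": 0,"y": -2,"z": 0,"wx": 0,"wy": 0,"wz": 0}]'

```text
clock: 8.98
tcp_pos: [0.552, -0.0359, 0.0066]
eef_rot: [0.002, 0.999, -0.049, -0.0]
force: [-1.5, -18.4, 8.7]
opening: 0.0298
```

```bash
python3 rd.py
```

```text
scene ends 72.8 205.8 lines 122.4 160.8 bubble 145.1 (134.8..155.8)  offset mm by ends -5.7 by lines -3.5
top ends 75.1 209.1 lines 124.0 161.1 bubble 146.9 (136.1..158.1)  offset mm by ends -4.8 by lines -4.4
t 9.08 TCP s,t,z mm [-85.6    0.17   6.69] tip past foot 89.4 F [ -0.9 -14.6   8. ] Fu -14.7
```

>>> send_rows --commands '[{"x": 0,"y": -0.1,"z": 0,"wx": 0,"wy": 0,"wz": 0},{"x": 0,"y": -0.2,"z": 0,"wx": 0,"wy": 0,"wz": 0},{"x": 0,"y": -0.3,"z": 0,"wx": 0,"wy": 0,"wz": 0},{"x": 0,"y": -0.4,"z": 0,"wx": 0,"wy": 0,"wz": 0},{"x": 0,"y": -0.5,"z": 0,"wx": 0,"wy": 0,"wz": 0},{"x": 0,"y": -0.5,"z": 0,"wx": 0,"wy": 0,"wz": 0}]'

```text
clock: 9.58
tcp_pos: [0.5525, -0.0307, 0.0067]
eef_rot: [0.002, 0.999, -0.048, -0.0]
force: [-1.0, -16.1, 8.3]
opening: 0.0298
```

```bash
python3 rd.py; python3 - <<'E'
from bub import *
for n in("scene","top"):
    ss,pr,i=prof(arm.capture(n)); print(n,np.round(i,4))
    for a in range(0,len(ss),2):
        if .10<ss[a]<.18: print("%.0f:%d,%d"%(ss[a]*1000,pr[a,0],pr[a,2]),end=" ")
    print()
c=arm.capture("scene"); save(c,"lev.png",(95,175,285,385),6)
E
```

```text
scene ends 74.0 207.0 lines 121.9 159.5 bubble 141.3 (130.0..152.0)  offset mm by ends -0.8 by lines -0.6
top ends 75.2 209.2 lines 124.0 160.3 bubble 143.0 (131.2..154.2)  offset mm by ends -0.8 by lines -0.9
t 9.68 TCP s,t,z mm [-80.98   0.2    6.7 ] tip past foot 94.0 F [ -0.8 -16.3   8.6] Fu -16.3
scene [7.39e-02 2.06e-01 3.73e-02 8.33e-02 1.09e+02]
102:217,123 104:217,122 106:217,122 108:217,122 110:217,121 112:216,121 114:211,118 116:201,112 118:185,103 120:169,97 122:161,98 124:167,110 126:185,133 128:207,164 130:224,193 132:235,217 134:239,229 136:242,236 138:243,239 140:244,240 142:244,240 144:244,240 146:244,238 148:242,233 150:235,219 152:221,195 154:200,164 156:178,134 158:166,113 160:169,105 162:183,106 164:196,110 166:206,114 168:211,117 170:213,118 172:214,119 174:214,119 176:215,120 178:215,120 180:215,119 
top [7.550e-02 2.087e-01 3.140e-02 8.510e-02 1.290e+02]
102:226,67 104:225,66 106:223,61 108:221,55 110:220,55 112:221,55 114:221,57 116:221,59 118:216,61 120:211,65 122:189,69 124:164,72 126:175,79 128:202,88 130:221,131 132:235,185 134:243,218 136:245,237 138:246,244 140:246,244 142:246,244 144:246,244 146:246,245 148:246,244 150:245,243 152:245,240 154:236,208 156:221,149 158:203,106 160:184,84 162:185,71 164:209,68 166:225,65 168:223,61 170:222,59 172:221,58 174:221,58 176:221,57 178:221,58 180:222,61
```

View pics/lev.png

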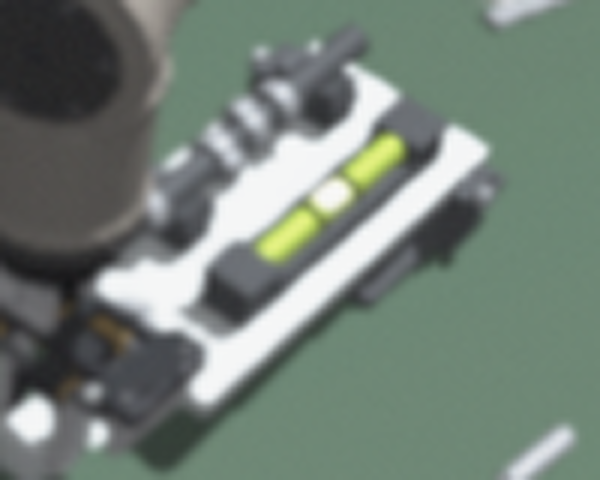

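The bubble sits centred between the two lines: white at crop (330,195), with lines either side at (313,208) and (348,180). The readings are -0.8 mm from both cameras. Releasing.

>>> send_rows --commands '[{"x": 0,"y": 0,"z": 0,"wx": 0,"wy": 0,"wz": 0},{"x": 0,"y": 0,"z": 0,"wx": 0,"wy": 0,"wz": 0},{"x": 0,"y": 0,"z": 0,"wx": 0,"wy": 0,"wz": 0},{"x": 0,"y": 0,"z": 0,"wx": 0,"wy": 0,"wz": 0},{"x": 0,"y": 0,"z": 0,"wx": 0,"wy": 0,"wz": 0},{"x": 0,"y": 0,"z": 0,"wx": 0,"wy": 0,"wz": 0}]' --hand 6

```text
clock: 10.33
tcp_pos: [0.5526, -0.026, 0.0065]
eef_rot: [-0.0, 0.999, -0.046, -0.0]
force: [-0.0, -0.4, 0.1]
opening: 0.06
```

```bash
python3 rd.py; python3 goto.py .5525 -.031 .0067 -5.4
```

```text
scene ends 73.6 205.6 lines 121.8 159.3 bubble 141.2 (130.6..151.6)  offset mm by ends -1.5 by lines -0.6
top ends 75.4 239.4 lines 0.0 0.0 bubble 168.0 (131.4..154.4)  offset mm by ends -10.6 by lines -168.0
t 10.43 TCP s,t,z mm [-76.27  -0.12   6.54] tip past foot 98.7 F [ 0.8  0.4 -0.3] Fu 0.5
t 10.4333 pos [ 0.5527 -0.0259  0.0065] yaw -5.2915058194208875 F [ 0.8  0.4 -0.3]
shift cm [ 0.03  0.51 -0.02] turn [-0.01  0.01  0.11]
```

>>> send_rows --commands '[{"x": 0,"y": 0,"z": -0.7,"wx": 0,"wy": 0,"wz": 0},{"x": 0,"y": 0,"z": -2,"wx": 0,"wy": 0,"wz": 0},{"x": 0,"y": 0,"z": -4,"wx": 0,"wy": 0,"wz": 0},{"x": 0,"y": 0.5,"z": -7,"wx": 0,"wy": 0,"wz": 0},{"x": 0,"y": 3,"z": -10,"wx": 0,"wy": 0,"wz": 0},{"x": 0,"y": 6,"z": -12,"wx": 0,"wy": 0,"wz": 0},{"x": 0,"y": 9,"z": -13,"wx": 0,"wy": 0,"wz": 0},{"x": 0,"y": 12,"z": -14,"wx": 0,"wy": 0,"wz": 0}]'

```text
clock: 11.1
tcp_pos: [0.5419, -0.1467, 0.1495]
eef_rot: [0.0, 0.999, -0.046, 0.001]
force: [1.0, -0.1, -0.7]
opening: 0.0597
```

>>> send_rows --commands '[{"x": 0,"y": 3,"z": 0,"wx": 0,"wy": 0,"wz": 0},{"x": 0,"y": 6,"z": 0,"wx": 0,"wy": 0,"wz": 0},{"x": 0,"y": 6,"z": 0,"wx": 0,"wy": 0,"wz": 0},{"x": 0,"y": 6,"z": 0,"wx": 0,"wy": 0,"wz": 0}]'

```text
clock: 11.43
tcp_pos: [0.5357, -0.2069, 0.1477]
eef_rot: [0.0, 0.999, -0.048, 0.0]
force: [-0.2, 0.8, 0.7]
opening: 0.0596
```

```bash
python3 rd.py; python3 - <<'E'
from h import *
c=arm.capture("scene"); save(c,"end.png",(90,290,200,400),3)
E
```

```text
scene ends 73.4 206.4 lines 121.4 159.0 bubble 140.7 (129.4..151.4)  offset mm by ends -0.8 by lines -0.5
top ends 75.2 209.2 lines 124.0 160.2 bubble 143.1 (131.2..154.2)  offset mm by ends -0.8 by lines -1.0
t 11.53 TCP s,t,z mm [-255.53    0.32  147.34] tip past foot -80.5 F [-0.3  0.1  0.1] Fu 0.1
```

View pics/end.png

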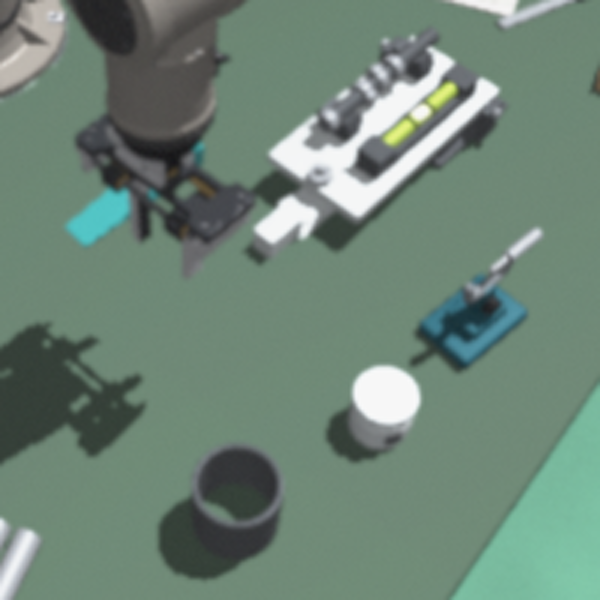

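The shim sits straight under the plate's free end, with its block at (285,225). The bubble is centred at (421,113), the arm is clear, and the bystanders are where they were.

```bash
python3 -c "
from cell import arm
print(arm.close_job())"
```

```text
the job is handed in; nothing more can be done
None
```

The bare aluminium shim now carries the plate, and the bubble rests between its two black lines. I slid it along the bench, thin end first and in line with the stand, under the screw foot. I then let go, drew the arm clear and handed the job in.

- **Bubble:** after release both cameras read -0.5 to -1.0 mm, within the ±4 mm allowed. My reader showed about 1 mm of bias towards the hinge at the start.
- **Push force:** it stayed under about 19 N. The tool also bore down on the shim with about 8 N at most.
- **After release:** the bubble did not move when I let go or backed off. The shim sits straight, the liner, piston and micrometer look undisturbed, and the force on the tool was about zero. The clock read about 11.5 s just before hand-in.
- **One check disagreed:** right after release the top camera read -10.6 mm. It had picked up the wrong end of the tube (239 mm against 209 mm); its bubble edges had not moved, and the next reading was normal.

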